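# Clip the candlesticks into the display rail

### The arm

A 6-joint arm with a two-finger parallel gripper is mounted at the origin on the work surface. World frame = base frame: x ahead of the robot, y to its left, z up, the work surface at z = 0. Lengths are in m, angles in rad, forces in N, time in s.
With the tool pointing down it reaches from about 0.35 to 0.975 m from the base axis. Payload 17.4 kg.
Tool frame: the origin (TCP) lies at the very end of the fingers, on their centre line; the grasp point (between the pads) lies 19 mm behind it; z points along the fingers, y is the direction in which the jaws open and shut (so a half turn about z gives the same grasp; the last joint's range is limited). The gripper opens to 85 mm and grips with 20 to 120 N. Pads are 22 mm wide; open, the fingers measure 114 mm over their backs; the gripper's body (76 mm by 85 mm) begins 54 mm behind the grasp point. The pads swing forward as they close: fully open they stand 13 mm farther back than shut.
Start: joints at [-1.176, 0.116, 1.442, -0, 1.584, -0.038], TCP at [0.283, -0.613, 0.231] pointing down, gripper open.
Joint ranges: [-2.83, 2.83], [-0.83, 2.19], [0.07, 2.5], [-1.14, 4.28], [0.01, 3], [-2.97, 2.97]. Speed limits (rad/s): [1.89, 1.89, 2.22, 3.14, 3.14, 3.14].

### API

Orientations are given as a unit quaternion [w, x, y, z].
In Python, from station import ctrl gives the robot as it stands.
- The arm moves only by the tool send_rows, never from a script. Its argument "rows" is a list of rows, each a list of 6 numbers: the shift along the tool's x, y, z in cm, then the turn, a rotation vector about the tool's x, y, z in rad. A call has 1 to 20 rows; each row is the pose to reach, as a shift and turn from the pose commanded when the call began, along the tool's axes at that moment; what a row does not reach only later rows make up. A row lasts 1/8 s, in which the tool goes at most 62.5 mm and 10.7 degrees, less where a joint would pass 70% of its speed; a pose out of reach is approached as far as the arm can. A call with a gripper value outside its range is refused whole. "jaw" is the closure in counts, from 0 (fully open) to 255 (shut), set as the call begins (left out, the last holds). The fingers move at their own pace and stop on an object; the grip force is fixed at half the most. Time passes only in rows, so rows that repeat a pose let the fingers close. It gives the time, the measured TCP pose, the force and the opening at its end, in the units of the state.
- ctrl.state(): the state, without advancing time (a new reading comes with each control period).
- ctrl.grab_frame(name): name is "side" or "top"; returns a dict with "image" (384x512x3 uint8, red, green, blue), "z_map" (384x512 float32, m along the optical axis (not along the pixel's ray), 0 where there is no reading), "mtx" (3x3 intrinsics, pixels), "cam_to_world" (4x4, takes a point from camera to world coordinates). Camera axes: x right, y down, z forward; pixel columns grow to the right and rows downward; lengths in m; the calibration is good to about 2 mm. A picture is of the moment at which its call begins.
- ctrl.job_done(): hands the job in, once; it reports no verdict.
Trained networks look in a picture, given as the dict that the camera call returned (one of the last four; its "shot" number tells which), for a name from the list of things; names that differ only in an ending like _2 or _b are one class to them, and where a whole thing is asked for, a point or a joint stands for the part that bears it (a point fixed in the world has none). Each returns a list of dicts, best first, with "p" (0 to 1); they miss things now and then, are a little off and sometimes report something else, mostly with a low value. They report only what shows in the picture. A call takes as long as a camera call. They do not tell look-alikes from the thing itself.
- ctrl.recognise(picture, name): "centre" ([column, row] in pixels, amid what is visible of it).
- ctrl.masks_of(picture, name): "mask" (384x512 bool, what is visible of it) and "centre" ([column, row] in pixels, amid what is visible of it).
- ctrl.pinpoint(picture, name): "centre" ([column, row] in pixels: a listed point, or the origin of a listed thing).
The state is a dict: "time": time; "joint_positions": joint angles; "joint_velocities": joint speeds; "tau": joint torques, N m; "tool_pos": TCP position; "orientation": TCP orientation; "contact_force": force on the tool from outside, world axes, zero at the start; "moment": the same for the moment, N m; "width": finger opening in m.
Only numpy, scipy, OpenCV 4.12 (cv2) and the standard library are available. Lean on these libraries where they do the work, as an engineer would, in place of code of your own. Each camera call takes 0.05 s, during which the arm holds its last target.

### The job

Slide the three brass candlesticks across the sale table, without lifting them or tipping them over, and snap their stems sideways into the spring clips of the display rail, each fully home and upright: as the robot sees them, the shortest in the left clip, the medium one in the middle and the tallest in the right clip. Leave the jar, the beaker and the bowl standing where they are.

Things in the scene. Friction and masses are not known exactly. Their poses are not given: they have to be found in the camera images.
- short_centre (a point): Centre (on the axis, 30 mm above the underside) of the short brass candlestick, 60 mm high: upright round stem 22 mm in diameter all the way to its flat top, on a round, felted foot 72 mm in diameter and 7 mm thick (flaring into the stem by 15 mm up). Loose, 0.4 to 0.75 kg; slides easily (friction about 0.35) but tips if pushed high up. z is up along the stem; yaw means nothing.
- medium_centre (a point): Centre (on the axis, 38 mm above the underside) of the medium brass candlestick, 76 mm high: upright round stem 22 mm in diameter all the way to its flat top, on a round, felted foot 72 mm in diameter and 7 mm thick (flaring into the stem by 15 mm up). Loose, 0.4 to 0.75 kg; slides easily (friction about 0.35) but tips if pushed high up. z is up along the stem; yaw means nothing.
- tall_centre (a point): Centre (on the axis, 46 mm above the underside) of the tall brass candlestick, 92 mm high: upright round stem 22 mm in diameter all the way to its flat top, on a round, felted foot 72 mm in diameter and 7 mm thick (flaring into the stem by 15 mm up). Loose, 0.4 to 0.75 kg; slides easily (friction about 0.35) but tips if pushed high up. z is up along the stem; yaw means nothing.
- clip_left (a point): Home point of the left clip of the rail, 100 mm left of clip_middle (left = the robot's left): where the stem's axis is once snapped in; 23 mm above the table. x points level into the clip (the stem enters along +x), y along the rail to the left, z up. Jaws: sprung steel, only 16 to 30 mm above the table: the foot passes below, the stem can be pushed from behind above 32 mm.
- clip_middle (a point): Home point of the middle clip of the rail, between the other two (left = the robot's left): where the stem's axis is once snapped in; 23 mm above the table. x points level into the clip (the stem enters along +x), y along the rail to the left, z up. Flared mouth reaches 27 mm out (-x) of the home point, 32 mm wide; throat 10 mm out, 15 mm wide, springs open: 5 to 10 N to snap in.
- clip_right (a point): Home point of the right clip of the rail, 100 mm right of clip_middle (left = the robot's left): where the stem's axis is once snapped in; 23 mm above the table. x points level into the clip (the stem enters along +x), y along the rail to the left, z up. Same clip as the others.
- rail: Wooden display rail, fixed to the table. Origin on the table under the home point of the middle clip; axes as the clips'. Its bar, 310 mm long, 12 to 30 mm behind the home line and 14 to 40 mm above the table, stops the stems at home. End feet, 14 mm wide, 40 mm high, 148 mm left and right of the middle, 5 to 75 mm behind the home line.
- jar_centre (a point): Centre (44 mm up) of a blue lidded ceramic jar, 88 mm high, 60 mm in diameter, loose bystander.
- beaker_centre (a point): Centre (40 mm up) of a white ceramic beaker, 80 mm high, 58 mm in diameter, loose bystander.
- bowl_centre (a point): Centre (25 mm up) of a white ceramic bowl, 50 mm high, 96 mm in diameter, loose bystander beyond the left end of the rail.
There are look-alikes about, which are no part of the job. What is shaped like the part that bears medium_centre but purple is not meant.

How it is judged:
By the outcome, as a careful person would: the job done as asked, in the order asked, and still so for the second after the job is handed in, with the robot touching nothing.
It also fails if it takes over 72 s, if anything falls off the work surface, if the arm or the gripper's body presses on something with over 40 N, if the wrist force passes 120 N, or if a joint passes its speed limit or range.

## Working session

There is one attempt and no reset: what is moved stays moved. The work goes in short steps, Python scripts to look and compute and a tool call to move; the robot and the scene stay as the last step left them, time stands still between calls to the robot, and variables do not carry over. Pictures are saved under pics/ and viewed, and the job is handed in when it is done.

Besides the shell and the picture viewer there is one more tool, called after "Request:" as name([rows], argument=value, ...), one row to a line, values as JSON. send_rows: Moves the arm, as the interface text tells. Its arguments: {"type":"object","properties":{"rows":{"type":"array"},"jaw":{"type":"number"}},"required":["rows"]}

```bash
ls; mkdir -p pics; cat > h.py <<'E'
from station import ctrl
import numpy as np, cv2
def P(f,c,r,z=None):
    K=np.array(f["mtx"]);T=np.array(f["cam_to_world"])
    ray=np.linalg.inv(K)@[c,r,1]
    if z is None:
        d=f["z_map"][int(round(r)),int(round(c))]
        return T[:3,:3]@(ray*d)+T[:3,3]
    w=T[:3,:3]@ray; return T[:3,3]+w*(z-T[2,3])/w[2]
def cloud(f):
    K=np.array(f["mtx"]);T=np.array(f["cam_to_world"])
    v,u=np.mgrid[:384,:512]; d=f["z_map"]
    p=np.stack([(u-K[0,2])/K[0,0]*d,(v-K[1,2])/K[1,1]*d,d],-1)
    return p@T[:3,:3].T+T[:3,3]
def save(f,n): cv2.imwrite(n,cv2.cvtColor(f["image"],cv2.COLOR_RGB2BGR))
E
python3 - <<'E'
from h import *
np.set_printoptions(precision=4,suppress=True)
print(ctrl.state())
H={"short_centre":.03,"medium_centre":.038,"tall_centre":.046,"clip_left":.023,"clip_middle":.023,"clip_right":.023,"rail":0,"jar_centre":.044,"beaker_centre":.04,"bowl_centre":.025}
for n in ("top","side"):
    f=ctrl.grab_frame(n); save(f,f"pics/{n}0.png"); np.savez(f"{n}0.npz",**{k:f[k] for k in("image","z_map","mtx","cam_to_world")})
    print(n,f["cam_to_world"])
    for k,z in H.items():
        for d in ctrl.pinpoint(f,k)[:4]: print(k,np.round(d["p"],2),np.round(d["centre"],1),P(f,*d["centre"],z))
E
```

```text
pics
{'time': 0.0, 'joint_positions': array([-1.1758,  0.1165,  1.4423, -0.    ,  1.584 , -0.0378]), 'joint_velocities': array([ 0.0001,  0.0004, -0.0007, -0.001 , -0.0005, -0.0004]), 'tau': array([ -0.0032, -73.1981, -63.2493,  -0.0002,   0.0063,  -0.    ]), 'tool_pos': array([ 0.283 , -0.6126,  0.2305]), 'orientation': array([-0.0006,  0.9767,  0.2147, -0.0001]), 'contact_force': array([0.634 , 0.5411, 0.116 ]), 'moment': array([ 0.0201, -0.0164,  0.0066]), 'width': 0.08546353419152616}
top [[ 0.0229 -0.9941  0.1064  0.4251]
 [-0.9994 -0.0198  0.03   -0.0017]
 [-0.0277 -0.107  -0.9939  1.0945]
 [ 0.      0.      0.      1.    ]]
short_centre 0.77 [266.8 202.5] [ 0.4889 -0.0015  0.03  ]
short_centre 0.22 [150.6 117.5] [0.7064 0.3088 0.03  ]
medium_centre 0.9 [372.  247.6] [ 0.3816 -0.2656  0.038 ]
medium_centre 0.86 [373.8 201.7] [ 0.4962 -0.2709  0.038 ]
tall_centre 0.67 [176.  209.6] [0.4652 0.2275 0.046 ]
clip_left 0.72 [241.5 140.7] [0.6499 0.0679 0.023 ]
clip_middle 0.97 [279.2 134.3] [ 0.6686 -0.0304  0.023 ]
clip_right 0.78 [315.5 131.7] [ 0.6771 -0.125   0.023 ]
rail 0.69 [1
[... 417 characters left out ...]
 [ 0.      0.      0.      1.    ]]
short_centre 0.74 [211.9 184.6] [ 0.6587 -0.0065  0.03  ]
short_centre 0.71 [278.9 192.3] [0.4903 0.0089 0.03  ]
medium_centre 0.88 [322.6 131.4] [ 0.3785 -0.2551  0.038 ]
medium_centre 0.6 [286.7 125.1] [ 0.4843 -0.282   0.038 ]
tall_centre 0.58 [284.4 267.9] [0.4661 0.2411 0.046 ]
clip_left 0.97 [211.8 206.5] [0.6459 0.0633 0.023 ]
clip_middle 0.92 [210.  184.3] [ 0.666  -0.0151  0.023 ]
clip_right 0.66 [211.7 156.7] [ 0.6843 -0.1299  0.023 ]
rail 0.58 [210.8 183.9] [ 0.672  -0.0426  0.    ]
jar_centre 0.85 [303.8 158.2] [ 0.4321 -0.1138  0.044 ]
beaker_centre 0.69 [282.8 225.9] [0.4749 0.127  0.04  ]
bowl_centre 0.72 [155.3 298.7] [0.7032 0.3157 0.025 ]
```

View pics/top0.png

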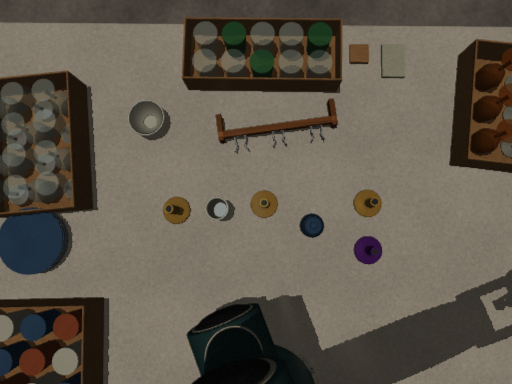

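View pics/side0.png

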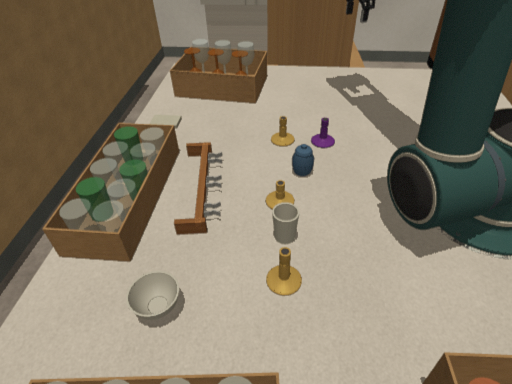

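```bash
python3 - <<'E'
import cv2
a=cv2.imread('pics/top0.png')[90:280,130:410]
cv2.imwrite('pics/topcrop.png',cv2.resize(a,None,fx=2.8,fy=2.8,interpolation=cv2.INTER_CUBIC))
E
```

```text
(no output)
```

View pics/topcrop.png

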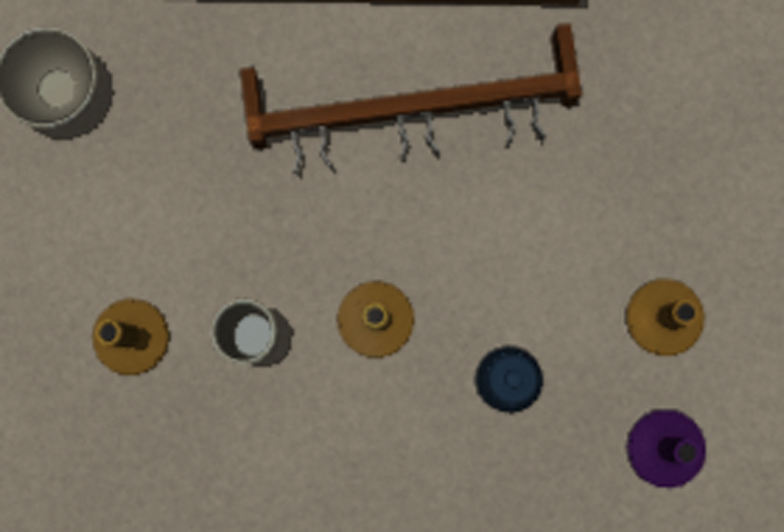

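Look-alike candidates in the top view:
- Tall brass: (176,210)
- Short brass: (264,204)
- Brass at right: (368,203), which should be the medium
- Purple decoy: (368,250), not to be touched

The rail is at (278,125) with clip mouths facing the robot. The jar is at (312,225), the beaker at (220,208) and the bowl at (147,119). Next I'll measure heights and poses.

```bash
cat >> h.py <<'E'
def sticks(f,verb=True):
    "brass blobs: stem-top height/centre and foot centre from cloud"
    C=cloud(f); hsv=cv2.cvtColor(f["image"],cv2.COLOR_RGB2HSV)
    m=((hsv[...,0]>14)&(hsv[...,0]<30)&(hsv[...,1]>120)&(hsv[...,2]>40)&(f["z_map"]>0)).astype(np.uint8)
    m=cv2.morphologyEx(m,cv2.MORPH_CLOSE,np.ones((5,5)))
    n,l,s,c=cv2.connectedComponentsWithStats(m)
    for i in range(1,n):
        if s[i,4]<120 or s[i,4]>2500: continue
        p=C[(l==i)]; 
        if not(0.3<np.median(p[:,0])<.8 and abs(np.median(p[:,1]))<.36): continue
        foot=p[(p[:,2]<.012)&(p[:,2]>-.01)]
        st=p[p[:,2]>.022]
        (cx,cy),r=cv2.minEnclosingCircle(foot[:,:2].astype(np.float32)) if len(foot)>5 else ((0,0),0)
        zt=np.percentile(p[:,2],98)
        tp=p[p[:,2]>zt-.006]
        print(np.round(c[i],1),"ztop %.3f"%zt,"foot %.4f %.4f r %.3f"%(cx,cy,r),"top mid",np.round((tp[:,:2].min(0)+tp[:,:2].max(0))/2,4),"n",len(p))
E
python3 - <<'E'
from h import *
np.set_printoptions(precision=4,suppress=True)
for n in ("top","side"):
    f=dict(np.load(f"{n}0.npz")); print(n); sticks(f)
    C=cloud(f);hsv=cv2.cvtColor(f["image"],cv2.COLOR_RGB2HSV)
    # rail bar: brown
    box=(C[...,0]>.6)&(C[...,0]<.76)&(C[...,1]>-.22)&(C[...,1]<.16)&(f["z_map"]>0)
    for lo,hi in((.033,.05),(.012,.032)):
        p=C[box&(C[...,2]>lo)&(C[...,2]<hi)]
        print(lo,len(p))
        if lo>.03:
            r=cv2.minAreaRect((p[:,:2]*1000).astype(np.float32)); print("rect",r, cv2.boxPoints(r))
            # bar line fit w/o feet
            yaw=np.radians(10)
            for _ in range(5):
                ex=np.array([np.cos(yaw),np.sin(yaw)]);ey=np.array([-ex[1],ex[0]])
                s=p[:,:2]@ey; t=p[:,:2]@ex; mid=(s.max()+s.min())/2
                k=abs(s-mid)<.135; A=np.polyfit(s[k],t[k],1); yaw-=np.arctan(A[0])
            print("yaw",np.degrees(yaw),"mid s",mid,"len",np.ptp(s),"t range of bar",np.percentile(t[k],[2,50,98]),"z",np.median(p[k,2]))
            t0=np.percentile(t[k],[2,98]).mean()
            print("home mid",(t0-.021)*ex+mid*ey)
        else:
            q=p@np.vstack([np.r_[ex,0],np.r_[ey,0]]).T-[t0-.021,mid]
            q=q[(q[:,0]<.008)&(q[:,0]>-.035)]
            print("jaw s hist",np.histogram(q[:,1],bins=np.arange(-.13,.131,.01)))
E
```

```text
top
[263.8 203.8] ztop 0.063 foot 0.4868 0.0059 r 0.035 top mid [0.4617 0.0079] n 566
[367.2 203. ] ztop 0.080 foot 0.4938 -0.2621 r 0.036 top mid [ 0.4652 -0.1365] n 585
[176.3 210. ] ztop 0.095 foot 0.4659 0.2360 r 0.035 top mid [0.4509 0.1225] n 541
0.033 1101
rect ((690.662841796875, -22.833633422851562), (96.89299011230469, 309.9267883300781), 8.402565956115723) [[ 620.092   123.387 ]
 [ 665.3808 -183.213 ]
 [ 761.2337 -169.0543]
 [ 715.9449  137.5457]]
yaw 8.898799882950886 mid s -0.1293879786375765 len 0.3097742361252974 t range of bar [0.6657 0.6738 0.6836] z 0.0403865225163107
home mid [ 0.6658 -0.0267]
0.012 328
jaw s hist (array([ 0, 19,  3,  3, 20,  0,  0,  0,  0,  0,  0, 16,  3,  3, 18,  0,  0,
        0,  0,  0,  0, 13,  2,  3, 18,  0]), array([-0.13, -0.12, -0.11, -0.1 , -0.09, -0.08, -0.07, -0.06, -0.05,
       -0.04, -0.03, -0.02, -0.01, -0.  ,  0.01,  0.02,  0.03,  0.04,
        0.05,  0.06,  0.07,  0.08,  0.09,  0.1 ,  0.11,  0.12,  0.13]))
side
[282.3 134.9] ztop 0.076 foot 0.4951 -0.2584 r 0.035 top mid [0.4823 0.2036] n 336
[278.6 195.9] ztop 0.060 foot 0.4884 0.0094 r 0.035 top mid [0.4793 0.3355] n 377
[283.7 276.1] ztop 0.092 foot 0.4669 0.2384 r 0.035 top mid [0.4665 0.4491] n 971
0.033 834
rect ((705.8358154296875, -19.340621948242188), (68.52469635009766, 311.3816223144531), 9.119391441345215) [[ 647.3307  128.952 ]
 [ 696.6823 -178.4939]
 [ 764.3409 -167.6332]
 [ 714.9893  139.8126]]
yaw 8.9190967402136 mid s -0.12854417339458948 len 0.3115662441772888 t range of bar [0.6664 0.6747 0.6839] z 0.039249397682525444
home mid [ 0.6662 -0.0256]
0.012 818
jaw s hist (array([ 0, 48, 12, 11, 49,  1,  0,  0,  0,  0,  0, 58, 11,  7, 61,  0,  0,
        0,  0,  0,  0, 66,  9,  5, 73,  0]), array([-0.13, -0.12, -0.11, -0.1 , -0.09, -0.08, -0.07, -0.06, -0.05,
       -0.04, -0.03, -0.02, -0.01, -0.  ,  0.01,  0.02,  0.03,  0.04,
        0.05,  0.06,  0.07,  0.08,  0.09,  0.1 ,  0.11,  0.12,  0.13]))
```

Heights confirm which is which: tall at (176,210) is 92 mm, short at (264,204) is 60 mm, and the brass one at (368,203) is 76 mm, so it is the medium. Purple at (368,250) is excluded. The rail yaw is 8.9° and its home mid point is (0.666, -0.026).

Plan: grip each stem low, drag it at constant height, and push it into its clip.

```bash
cat >> h.py <<'E'
from scipy.spatial.transform import Rotation as R
YAW=np.radians(8.9); EX=np.array([np.cos(YAW),np.sin(YAW),0]); EY=np.array([-EX[1],EX[0],0]); HM=np.array([.666,-.0262,0])
def clip(s,t=0,z=0): return HM+EY*s+EX*t+[0,0,z]
RT=R.from_matrix(np.array([EX,-EY,[0,0,-1]]).T)
def rows(*pts):
    s=ctrl.state(); q=s["orientation"]; r=R.from_quat([q[1],q[2],q[3],q[0]])
    rv=(r.inv()*RT).as_rotvec()
    print("t",round(s["time"],2),"tcp",np.round(s["tool_pos"],4),"F",np.round(s["contact_force"],1),"w",round(s["width"],4),"q",np.round(s["joint_positions"],2))
    for p in pts: print("row cm",np.round(r.inv().apply(np.array(p)-s["tool_pos"])*100,2),np.round(rv,3), "for",np.round(p,4))
E
python3 - <<'E'
from h import *
p=np.array([.4876,.0077,0])-.005*EX
rows(p+[0,0,.2],p+[0,0,.035])
E
```

```text
t 1.1 tcp [ 0.2831 -0.6128  0.2313] F [-0.2 -0.7  0.3] w 0.0858 q [-1.18  0.12  1.44  0.    1.58 -0.04]
row cm [ 44.11 -47.89   3.13] [ 0.    -0.     0.277] for [0.4827 0.0069 0.2   ]
row cm [ 44.11 -47.89  19.63] [ 0.    -0.     0.277] for [0.4827 0.0069 0.035 ]
```

Request:
send_rows([
  [22, -24, 3.1, 0, 0, 0.14],
  [22, -24, 3.1, 0, 0, 0.14],
  [22, -24, 3.1, 0, 0, 0.14],
  [22, -24, 3.1, 0, 0, 0.14],
  [22, -24, 3.1, 0, 0, 0.14],
  [22, -24, 3.1, 0, 0, 0.14],
  [44.1, -47.9, 3.1, 0, 0, 0.277],
  [44.1, -47.9, 3.1, 0, 0, 0.277],
  [44.1, -47.9, 3.1, 0, 0, 0.277],
  [44.1, -47.9, 3.1, 0, 0, 0.277],
  [44.1, -47.9, 3.1, 0, 0, 0.277],
  [44.1, -47.9, 3.1, 0, 0, 0.277],
  [44.1, -47.9, 3.1, 0, 0, 0.277],
  [44.1, -47.9, 3.1, 0, 0, 0.277],
], jaw=0)

```text
time: 2.85
tool_pos: [0.4825, 0.0057, 0.2003]
orientation: [0.0, 0.997, 0.077, -0.0]
contact_force: [-0.2, -0.2, -0.1]
width: 0.0854
```

```bash
python3 - <<'E'
from h import *
p=np.array([.4876,.0077,0])-.005*EX
rows(p+[0,0,.035])
E
```

```text
t 2.85 tcp [0.4825 0.0057 0.2003] F [-0.2 -0.2 -0.1] w 0.0854 q [-0.04 -0.3   1.88 -0.    1.56  1.38]
row cm [ 0.04 -0.13 16.53] [ 0.     0.    -0.001] for [0.4827 0.0069 0.035 ]
```

Hovering above the short one with the tool aligned. Descending.

Request:
send_rows([
  [0, -0.1, 5, 0, 0, 0],
  [0, -0.1, 9, 0, 0, 0],
  [0, -0.1, 12, 0, 0, 0],
  [0, -0.1, 14.5, 0, 0, 0],
  [0, -0.1, 16.5, 0, 0, 0],
  [0, -0.1, 16.5, 0, 0, 0],
])

```text
time: 3.6
tool_pos: [0.4815, 0.0067, 0.0342]
orientation: [-0.0, 0.997, 0.077, -0.001]
contact_force: [-0.0, -0.0, 0.3]
width: 0.0855
```

```bash
python3 - <<'E'
from h import *
f=ctrl.grab_frame("side"); save(f,"pics/s1.png"); cv2.imwrite("pics/s1c.png",cv2.resize(cv2.imread("pics/s1.png")[80:300,140:400],None,fx=3,fy=2.7))
rows()
E
```

```text
t 3.65 tcp [0.4822 0.0069 0.0354] F [1.  0.5 0.8] w 0.0856 q [-0.04 -0.19  2.06 -0.    1.27  1.38]
```

View pics/s1c.png

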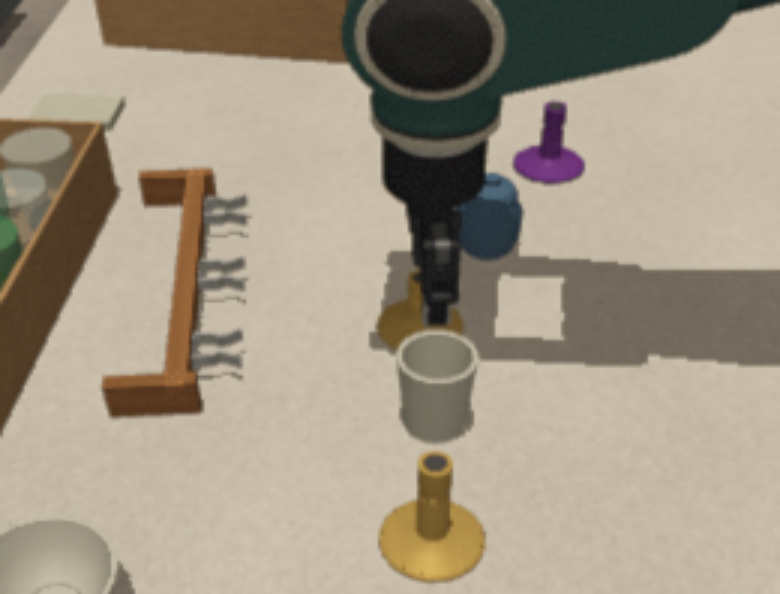

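The fingers straddle the short candlestick at crop pixel (415,300), clear of the beaker at (437,385) and the jar. Closing.

Request:
send_rows([
  [0, 0, 0, 0, 0, 0],
  [0, 0, 0, 0, 0, 0],
  [0, 0, 0, 0, 0, 0],
  [0, 0, 0, 0, 0, 0],
  [0, 0, 0, 0, 0, 0],
  [0, 0, 0, 0, 0, 0],
], jaw=255)

```text
time: 4.4
tool_pos: [0.4827, 0.0081, 0.0359]
orientation: [0.0, 0.997, 0.078, 0.0]
contact_force: [-0.7, -0.2, 6.0]
width: 0.0199
```

```bash
python3 - <<'E'
from h import *
z=ctrl.state()["tool_pos"][2]
rows(clip(.1,-.055-.005,z),clip(.1,-.005,z))
E
```

```text
t 4.4 tcp [0.4827 0.0081 0.0359] F [-0.7 -0.2  6. ] w 0.0199 q [-0.04 -0.19  2.06 -0.    1.27  1.38]
row cm [ 1.158e+01 -3.770e+00  1.000e-02] [ 0.    -0.001  0.001] for [0.5913 0.0633 0.0359]
row cm [ 1.708e+01 -3.770e+00  1.000e-02] [ 0.    -0.001  0.001] for [0.6456 0.0718 0.0359]
```

Request:
send_rows([
  [0.7, -0.3, 0, 0, 0, 0],
  [2, -0.8, 0, 0, 0, 0],
  [3.7, -1.4, 0, 0, 0, 0],
  [5.5, -2, 0, 0, 0, 0],
  [7.3, -2.6, 0, 0, 0, 0],
  [9, -3.1, 0, 0, 0, 0],
  [10.4, -3.5, 0, 0, 0, 0],
  [11.3, -3.7, 0, 0, 0, 0],
  [11.6, -3.8, 0, 0, 0, 0],
  [11.6, -3.8, 0, 0, 0, 0],
])

```text
time: 5.65
tool_pos: [0.5916, 0.0637, 0.0359]
orientation: [0.0, 0.997, 0.078, 0.0]
contact_force: [0.7, -0.6, 4.4]
width: 0.0204
```

```bash
python3 - <<'E'
from h import *
for n in("top","side"):
    f=ctrl.grab_frame(n); save(f,f"pics/{n}2.png"); sticks(f)
a=cv2.imread("pics/top2.png")[90:270,130:390];b=cv2.imread("pics/side2.png")[80:300,140:400]
cv2.imwrite("pics/c2.png",np.hstack([cv2.resize(a,(400,300)),cv2.resize(b,(400,300))]))
z=ctrl.state()["tool_pos"][2]
rows(clip(.1,-.005,z))
E
```

```text
[245.6 170.4] ztop 0.012 foot 0.5830 0.0591 r 0.031 top mid [0.5082 0.0437] n 132
[367.2 203. ] ztop 0.080 foot 0.4948 -0.2625 r 0.036 top mid [ 0.4652 -0.1365] n 583
[176.3 210. ] ztop 0.095 foot 0.4659 0.2356 r 0.036 top mid [0.4509 0.1227] n 570
[282.3 135.3] ztop 0.075 foot 0.4964 -0.2587 r 0.035 top mid [0.4822 0.2047] n 328
[232.9 215.2] ztop 0.036 foot 0.5963 0.0666 r 0.035 top mid [0.5329 0.3698] n 449
[283.7 276.2] ztop 0.092 foot 0.4667 0.2389 r 0.035 top mid [0.4665 0.4483] n 964
t 5.75 tcp [0.5916 0.0636 0.0359] F [ 1.2 -0.5  5.3] w 0.0201 q [ 0.06  0.07  1.82 -0.    1.25  1.48]
row cm [5.46 0.03 0.01] [ 0.    -0.001  0.001] for [0.6456 0.0718 0.0359]
```

View pics/c2.png

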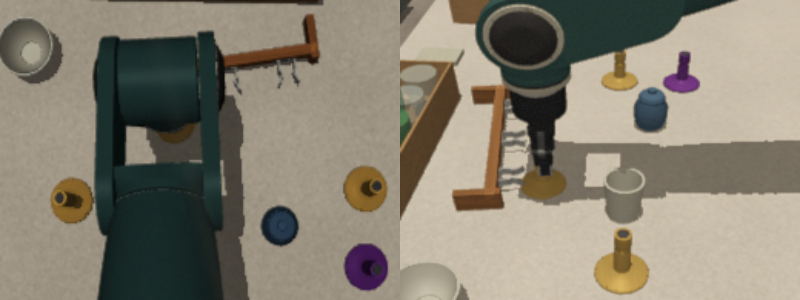

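The short one is gripped and upright in front of the left clip, with its foot at side-crop (545,182). Driving it in.

Request:
send_rows([
  [1, 0, 0, 0, 0, 0],
  [2, 0, 0, 0, 0, 0],
  [3, 0, 0, 0, 0, 0],
  [3.8, 0, 0, 0, 0, 0],
  [4.4, 0, 0, 0, 0, 0],
  [4.8, 0, 0, 0, 0, 0],
  [5.2, 0, 0, 0, 0, 0],
  [5.5, 0, 0, 0, 0, 0],
  [5.6, 0, 0, 0, 0, 0],
])

```text
time: 6.88
tool_pos: [0.6463, 0.0722, 0.0359]
orientation: [0.0, 0.997, 0.078, -0.0]
contact_force: [-5.5, -1.4, 7.3]
width: 0.0201
```

```bash
python3 - <<'E'
from h import *
f=ctrl.grab_frame("side"); save(f,"pics/side3.png"); sticks(f)
b=cv2.imread("pics/side3.png")[140:240,170:300]
cv2.imwrite("pics/c3.png",cv2.resize(b,None,fx=5,fy=5,interpolation=cv2.INTER_CUBIC))
rows(clip(.1,-.005,.0359)); print(clip(.1))
E
```

```text
[282.3 135. ] ztop 0.076 foot 0.4963 -0.2574 r 0.034 top mid [0.4824 0.2027] n 333
[215.  218.1] ztop 0.030 foot 0.6395 0.0770 r 0.033 top mid [0.5549 0.3769] n 222
[283.7 276.2] ztop 0.092 foot 0.4665 0.2387 r 0.035 top mid [0.4665 0.4485] n 963
t 6.92 tcp [0.6464 0.0723 0.0359] F [-6.4 -1.9 10.9] w 0.0202 q [ 0.07  0.18  1.69 -0.    1.27  1.49]
row cm [-0.08  0.03 -0.  ] [0.    0.001 0.001] for [0.6456 0.0718 0.0359]
[0.65052896 0.07259599 0.        ]
```

View pics/c3.png

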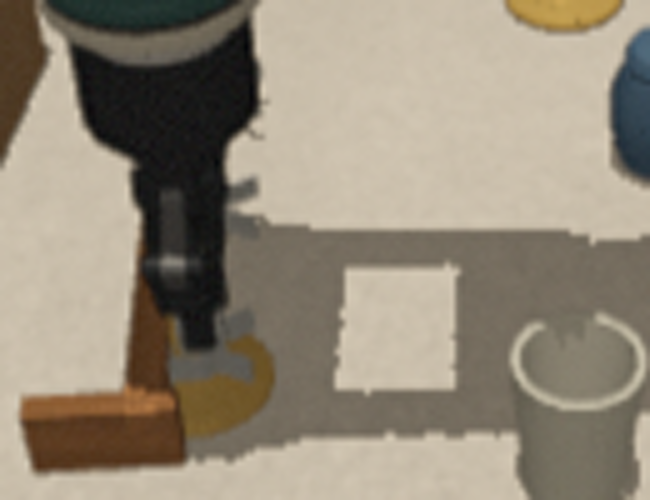

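Force is only about 6 N at the nominal home point. I'll press on a little to feel for the bar stop.

Request:
send_rows([
  [0.2, 0, 0, 0, 0, 0],
  [0.3, 0, 0, 0, 0, 0],
  [0.3, 0, 0, 0, 0, 0],
])

```text
time: 7.3
tool_pos: [0.6468, 0.0723, 0.036]
orientation: [0.0, 0.997, 0.078, -0.003]
contact_force: [-33.7, -5.7, 26.4]
width: 0.0198
```

The bar stopped it: tip stalled at 34 N. Easing back and releasing.

Request:
send_rows([
  [-0.25, 0, 0, 0, 0, 0],
  [-0.25, 0, 0, 0, 0, 0],
])

```text
time: 7.55
tool_pos: [0.6465, 0.0723, 0.0359]
orientation: [0.0, 0.997, 0.078, -0.0]
contact_force: [-8.2, -2.3, 11.5]
width: 0.0203
```

Request:
send_rows([
  [0, 0, 0, 0, 0, 0],
  [0, 0, 0, 0, 0, 0],
  [0, 0, 0, 0, 0, 0],
  [0, 0, 0, 0, 0, 0],
  [0, 0, 0, 0, 0, 0],
  [0, 0, 0, 0, 0, 0],
], jaw=0)

```text
time: 8.3
tool_pos: [0.6469, 0.0723, 0.0353]
orientation: [0.0, 0.997, 0.078, 0.0]
contact_force: [0.8, -0.6, -0.4]
width: 0.0851
```

Request:
send_rows([
  [0, 0, -2, 0, 0, 0],
  [0, 0, -6, 0, 0, 0],
  [0, 0, -11, 0, 0, 0],
  [0, 0, -14, 0, 0, 0],
])

```text
time: 8.8
tool_pos: [0.6474, 0.0724, 0.1799]
orientation: [0.0, 0.997, 0.078, 0.002]
contact_force: [0.1, -0.9, -0.7]
width: 0.0855
```

```bash
python3 - <<'E'
from h import *
f=ctrl.grab_frame("side"); save(f,"pics/side4.png"); sticks(f)
b=cv2.imread("pics/side4.png")[140:240,170:300]
cv2.imwrite("pics/c4.png",cv2.resize(b,None,fx=5,fy=5,interpolation=cv2.INTER_CUBIC))
p=np.array([.4953,-.260,0])-.005*EX
rows(p+[0,0,.175]); print(clip(.1))
E
```

```text
[282.3 135. ] ztop 0.076 foot 0.4969 -0.2580 r 0.035 top mid [0.4825 0.2011] n 335
[210.5 210.5] ztop 0.061 foot 0.6407 0.0770 r 0.033 top mid [0.5616 0.3654] n 433
[283.7 276.1] ztop 0.092 foot 0.4665 0.2379 r 0.035 top mid [0.4665 0.4486] n 969
t 8.85 tcp [0.6483 0.0724 0.1836] F [-0.1  0.7  4.7] w 0.0854 q [ 0.07  0.08  1.56 -0.    1.5   1.49]
row cm [-20.78  30.47   0.73] [ 0.001 -0.008  0.001] for [ 0.4904 -0.2608  0.175 ]
[0.65052896 0.07259599 0.        ]
```

View pics/c4.png

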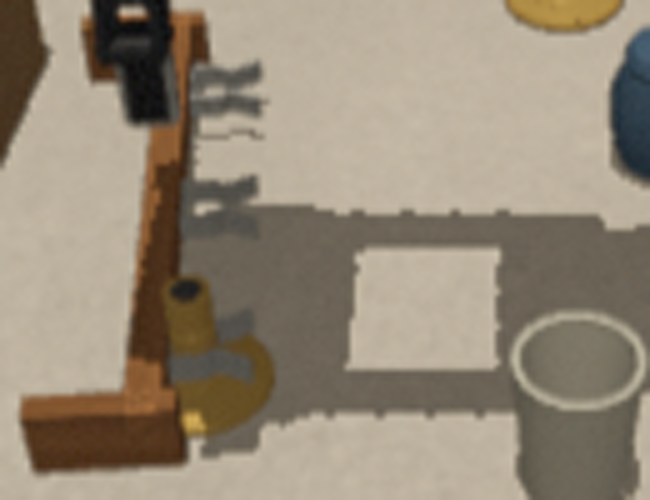

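The short one stands in the left clip against the bar, stem at crop (187,320). Now the medium.

Request:
send_rows([
  [-20.8, 30.5, 0.7, 0, 0, 0],
  [-20.8, 30.5, 0.7, 0, 0, 0],
  [-20.8, 30.5, 0.7, 0, 0, 0],
  [-20.8, 30.5, 0.7, 0, 0, 0],
  [-20.8, 30.5, 0.7, 0, 0, 0],
  [-20.8, 30.5, 0.7, 0, 0, 0],
  [-20.8, 30.5, 0.7, 0, 0, 0],
  [-20.8, 30.5, 0.7, 0, 0, 0],
  [-20.8, 30.5, 0.7, 0, 0, 0],
  [-20.8, 30.5, 0.7, 0, 0, 0],
])

```text
time: 10.1
tool_pos: [0.4892, -0.2604, 0.1685]
orientation: [0.0, 0.997, 0.079, 0.0]
contact_force: [-0.1, 0.4, 0.5]
width: 0.0853
```

```bash
python3 - <<'E'
from h import *
p=np.array([.4955,-.2597,0])-.005*EX
rows(p+[0,0,.035])
E
```

```text
t 10.1 tcp [ 0.4892 -0.2604  0.1685] F [-0.1  0.4  0.5] w 0.0853 q [-0.54 -0.12  1.78  0.    1.48  0.88]
row cm [ 0.13  0.03 13.35] [ 0.    -0.     0.002] for [ 0.4906 -0.2605  0.035 ]
```

Request:
send_rows([
  [0.1, 0, 4, 0, 0, 0],
  [0.1, 0, 8, 0, 0, 0],
  [0.1, 0, 11, 0, 0, 0],
  [0.1, 0, 13.3, 0, 0, 0],
  [0.1, 0, 13.3, 0, 0, 0],
  [0.1, 0, 13.3, 0, 0, 0],
])

```text
time: 10.85
tool_pos: [0.4903, -0.261, 0.0364]
orientation: [0.0, 0.997, 0.078, 0.0]
contact_force: [1.0, 0.8, -0.2]
width: 0.0853
```

```bash
python3 - <<'E'
from h import *
f=ctrl.grab_frame("side"); save(f,"pics/side5.png"); sticks(f)
b=cv2.imread("pics/side5.png")[70:220,220:380]
cv2.imwrite("pics/c5.png",cv2.resize(b,None,fx=4,fy=4,interpolation=cv2.INTER_CUBIC))
rows()
E
```

```text
[281.7 136.7] ztop 0.086 foot 0.4969 -0.2571 r 0.035 top mid [0.477  0.2293] n 283
[211.2 211.7] ztop 0.061 foot 0.6417 0.0772 r 0.032 top mid [0.652  0.0732] n 381
[283.7 276.2] ztop 0.092 foot 0.4668 0.2382 r 0.035 top mid [0.4665 0.449 ] n 966
t 10.9 tcp [ 0.4904 -0.2612  0.0367] F [ 0.1 -0.4 -0. ] w 0.0856 q [-0.54 -0.02  1.91  0.    1.25  0.88]
```

View pics/c5.png

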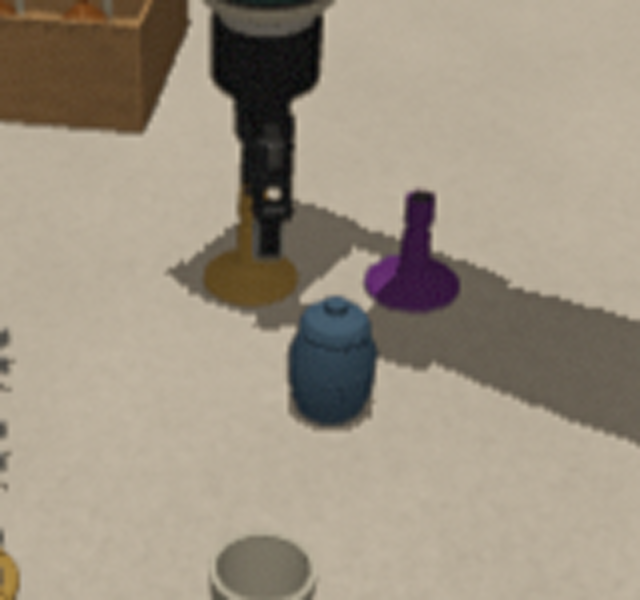

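The fingers straddle the medium (crop (248,240)), clear of the jar and the purple one. The side view puts the short stem top at (0.652, 0.073), within 2 mm of home. Closing.

Request:
send_rows([
  [0, 0, 0, 0, 0, 0],
  [0, 0, 0, 0, 0, 0],
  [0, 0, 0, 0, 0, 0],
  [0, 0, 0, 0, 0, 0],
  [0, 0, 0, 0, 0, 0],
  [0, 0, 0, 0, 0, 0],
], jaw=255)

```text
time: 11.65
tool_pos: [0.4899, -0.2612, 0.0356]
orientation: [0.0, 0.997, 0.078, 0.0]
contact_force: [-1.1, -1.2, 5.2]
width: 0.0206
```

```bash
python3 - <<'E'
from h import *
z=ctrl.state()["tool_pos"][2]
rows(clip(0,-.06,z),clip(0,-.005,z))
E
```

```text
t 11.65 tcp [ 0.4899 -0.2612  0.0356] F [-1.1 -1.2  5.2] w 0.0206 q [-0.54 -0.02  1.91 -0.    1.25  0.88]
row cm [ 15.05 -20.49  -0.  ] [ 0. -0.  0.] for [ 0.6067 -0.0355  0.0356]
row cm [ 20.55 -20.48   0.  ] [ 0. -0.  0.] for [ 0.6611 -0.027   0.0356]
```

Request:
send_rows([
  [0.6, -0.8, 0, 0, 0, 0],
  [1.8, -2.4, 0, 0, 0, 0],
  [3.3, -4.4, 0, 0, 0, 0],
  [4.8, -6.5, 0, 0, 0, 0],
  [6.3, -8.6, 0, 0, 0, 0],
  [7.8, -10.7, 0, 0, 0, 0],
  [9.3, -12.8, 0, 0, 0, 0],
  [10.8, -14.9, 0, 0, 0, 0],
  [12.3, -17, 0, 0, 0, 0],
  [13.6, -18.7, 0, 0, 0, 0],
  [14.6, -19.9, 0, 0, 0, 0],
  [15, -20.5, 0, 0, 0, 0],
  [15, -20.5, 0, 0, 0, 0],
])

```text
time: 13.28
tool_pos: [0.6067, -0.0346, 0.0356]
orientation: [-0.0, 0.997, 0.078, 0.001]
contact_force: [2.4, 4.0, 4.3]
width: 0.0205
```

```bash
python3 - <<'E'
from h import *
f=ctrl.grab_frame("side"); save(f,"pics/side6.png"); sticks(f)
b=cv2.imread("pics/side6.png")[120:240,170:330]
cv2.imwrite("pics/c6.png",cv2.resize(b,None,fx=4,fy=4,interpolation=cv2.INTER_CUBIC))
rows(clip(0,-.005,.0356))
E
```

```text
[232.4 187.2] ztop 0.044 foot 0.6129 -0.0317 r 0.035 top mid [0.5405 0.3197] n 374
[211.1 211.9] ztop 0.061 foot 0.6418 0.0775 r 0.033 top mid [0.5618 0.3658] n 378
[283.7 276.1] ztop 0.092 foot 0.4669 0.2385 r 0.036 top mid [0.4665 0.4486] n 970
t 13.32 tcp [ 0.6066 -0.0347  0.0356] F [2.3 3.  5.3] w 0.0201 q [-0.1   0.09  1.79  0.    1.25  1.31]
row cm [5.5  0.08 0.01] [-0.    -0.001  0.001] for [ 0.6611 -0.027   0.0356]
```

View pics/c6.png

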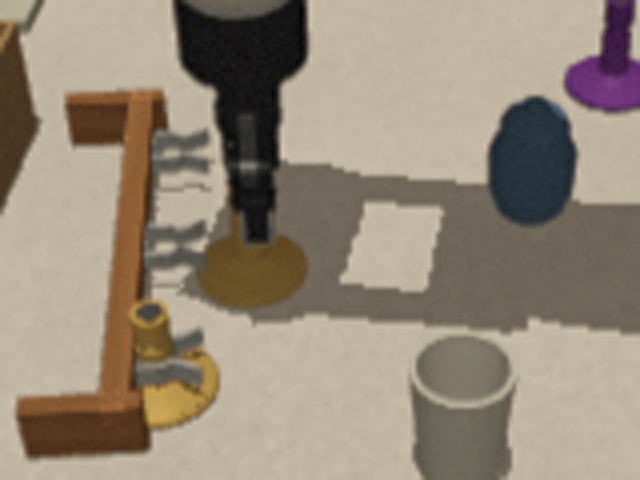

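The medium is aligned with the middle clip (foot at crop (250,270)) and the short one is secure. Pushing in, with a little overpress.

Request:
send_rows([
  [1, 0.1, 0, 0, 0, 0],
  [2, 0.1, 0, 0, 0, 0],
  [3, 0.1, 0, 0, 0, 0],
  [3.8, 0.1, 0, 0, 0, 0],
  [4.4, 0.1, 0, 0, 0, 0],
  [4.8, 0.1, 0, 0, 0, 0],
  [5.2, 0.1, 0, 0, 0, 0],
  [5.5, 0.1, 0, 0, 0, 0],
  [5.7, 0.1, 0, 0, 0, 0],
  [5.7, 0.1, 0, 0, 0, 0],
])

```text
time: 14.58
tool_pos: [0.6617, -0.0279, 0.0356]
orientation: [0.0, 0.997, 0.078, -0.001]
contact_force: [-11.3, -1.4, 12.7]
width: 0.0205
```

Request:
send_rows([
  [0.2, 0, 0, 0, 0, 0],
  [0.2, 0, 0, 0, 0, 0],
])

```text
time: 14.82
tool_pos: [0.662, -0.0278, 0.0357]
orientation: [0.0, 0.997, 0.078, -0.003]
contact_force: [-30.6, -2.7, 23.7]
width: 0.0205
```

Stopped by the bar at 31 N. Easing off and releasing.

Request:
send_rows([
  [-0.2, 0, 0, 0, 0, 0],
  [-0.2, 0, 0, 0, 0, 0],
])

```text
time: 15.08
tool_pos: [0.6617, -0.0279, 0.0357]
orientation: [0.0, 0.997, 0.078, -0.001]
contact_force: [-10.0, -0.7, 11.5]
width: 0.0205
```

Request:
send_rows([
  [0, 0, 0, 0, 0, 0],
  [0, 0, 0, 0, 0, 0],
  [0, 0, 0, 0, 0, 0],
  [0, 0, 0, 0, 0, 0],
  [0, 0, 0, 0, 0, 0],
  [0, 0, 0, 0, 0, 0],
], jaw=0)

```text
time: 15.82
tool_pos: [0.6626, -0.0275, 0.0353]
orientation: [-0.0, 0.997, 0.078, -0.0]
contact_force: [0.3, 0.2, 0.3]
width: 0.0853
```

Request:
send_rows([
  [0, 0, -2, 0, 0, 0],
  [0, 0, -6, 0, 0, 0],
  [0, 0, -11, 0, 0, 0],
  [0, 0, -15, 0, 0, 0],
  [0, 0, -16, 0, 0, 0],
])

```text
time: 16.45
tool_pos: [0.6634, -0.0275, 0.2003]
orientation: [0.0, 0.997, 0.078, 0.003]
contact_force: [-0.0, 0.0, -0.2]
width: 0.0852
```

```bash
python3 - <<'E'
from h import *
f=ctrl.grab_frame("side"); save(f,"pics/side7.png"); sticks(f)
b=cv2.imread("pics/side7.png")[120:240,170:330]
cv2.imwrite("pics/c7.png",cv2.resize(b,None,fx=4,fy=4,interpolation=cv2.INTER_CUBIC))
p=np.array([.4665,.2373,0])-.005*EX
rows(p+[0,0,.18]); print(clip(0))
E
```

```text
[208.2 172. ] ztop 0.078 foot 0.0000 0.0000 r 0.000 top mid [0.569  0.3168] n 191
[212.1 205.6] ztop 0.061 foot 0.6480 0.0290 r 0.081 top mid [0.5616 0.3653] n 582
[283.7 276.2] ztop 0.092 foot 0.4671 0.2384 r 0.036 top mid [0.4665 0.4485] n 965
t 16.5 tcp [ 0.6632 -0.0275  0.1996] F [ 0.2 -0.2  0.5] w 0.0856 q [-0.08  0.1   1.51  0.    1.53  1.34]
row cm [-15.84 -29.22   1.86] [ 0.001 -0.004  0.   ] for [0.4616 0.2365 0.18  ]
[ 0.666  -0.0262  0.    ]
```

View pics/c7.png

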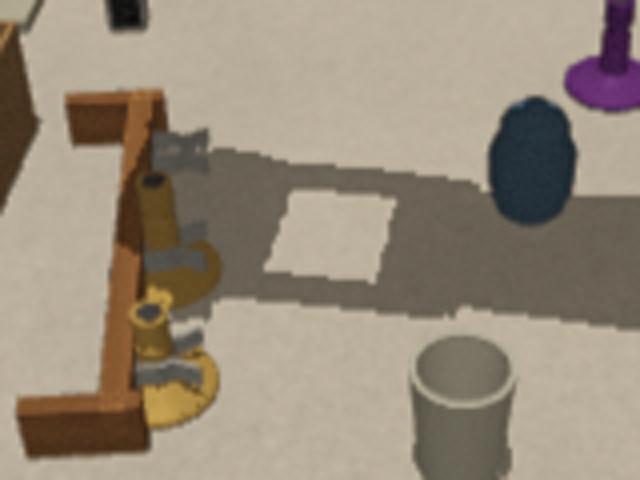

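The medium stands upright in the middle clip at crop (155,215). Now the tall one.

Request:
send_rows([
  [-15.8, -29.2, 1.8, 0, 0, 0],
  [-15.8, -29.2, 1.8, 0, 0, 0],
  [-15.8, -29.2, 1.8, 0, 0, 0],
  [-15.8, -29.2, 1.8, 0, 0, 0],
  [-15.8, -29.2, 1.8, 0, 0, 0],
  [-15.8, -29.2, 1.8, 0, 0, 0],
  [-15.8, -29.2, 1.8, 0, 0, 0],
  [-15.8, -29.2, 1.8, 0, 0, 0],
  [-15.8, -29.2, 1.8, 0, 0, 0],
  [-15.8, -29.2, 1.8, 0, 0, 0],
])

```text
time: 17.75
tool_pos: [0.4617, 0.2358, 0.1772]
orientation: [0.0, 0.997, 0.077, -0.0]
contact_force: [-0.1, 0.5, 0.6]
width: 0.0853
```

```bash
python3 - <<'E'
from h import *
p=np.array([.4665,.2373,0])-.005*EX
rows(p+[0,0,.036])
E
```

```text
t 17.75 tcp [0.4617 0.2358 0.1772] F [-0.1  0.5  0.6] w 0.0853 q [ 0.42 -0.21  1.84 -0.    1.51  1.84]
row cm [ 0.   -0.07 14.12] [ 0.     0.    -0.001] for [0.4616 0.2365 0.036 ]
```

Request:
send_rows([
  [0, -0.1, 4, 0, 0, 0],
  [0, -0.1, 8, 0, 0, 0],
  [0, -0.1, 11, 0, 0, 0],
  [0, -0.1, 13, 0, 0, 0],
  [0, -0.1, 14.1, 0, 0, 0],
  [0, -0.1, 14.1, 0, 0, 0],
])

```text
time: 18.5
tool_pos: [0.4611, 0.2374, 0.0363]
orientation: [0.0, 0.997, 0.078, -0.0]
contact_force: [-0.9, -0.8, -0.1]
width: 0.0853
```

```bash
python3 - <<'E'
from h import *
f=ctrl.grab_frame("side"); save(f,"pics/side8.png"); sticks(f)
b=cv2.imread("pics/side8.png")[150:310,180:390]
cv2.imwrite("pics/c8.png",cv2.resize(b,None,fx=3.5,fy=3.5,interpolation=cv2.INTER_CUBIC))
rows()
E
```

```text
[208.1 192.2] ztop 0.076 foot 0.6504 0.0287 r 0.081 top mid [0.5692 0.3158] n 1075
[279.7 278.6] ztop 0.122 foot 0.4674 0.2385 r 0.035 top mid [0.4666 0.4682] n 599
t 18.55 tcp [0.4614 0.2376 0.037 ] F [0.9 0.4 0.5] w 0.0854 q [ 0.43 -0.1   1.99 -0.    1.26  1.84]
```

View pics/c8.png

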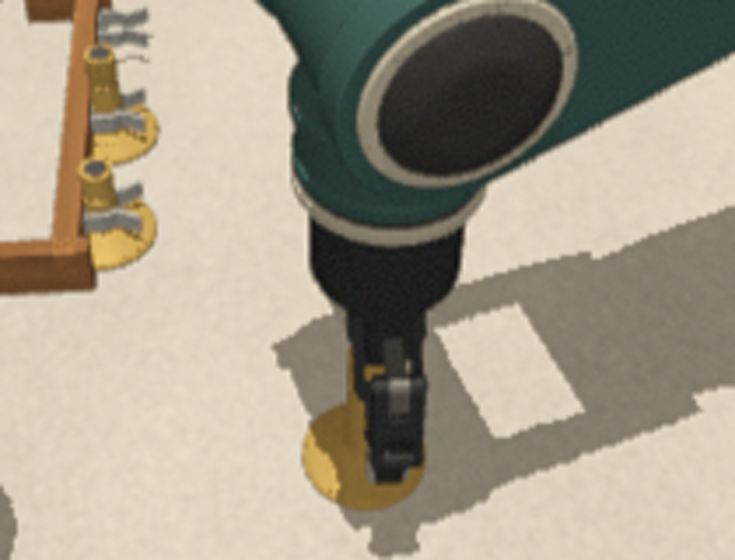

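The fingers straddle the tall one (crop (355,410)) and nothing else is near. Both placed sticks are home. Closing.

Request:
send_rows([
  [0, 0, 0, 0, 0, 0],
  [0, 0, 0, 0, 0, 0],
  [0, 0, 0, 0, 0, 0],
  [0, 0, 0, 0, 0, 0],
  [0, 0, 0, 0, 0, 0],
  [0, 0, 0, 0, 0, 0],
], jaw=255)

```text
time: 19.3
tool_pos: [0.4612, 0.2375, 0.0366]
orientation: [-0.0, 0.997, 0.078, 0.0]
contact_force: [-1.4, -1.1, 6.4]
width: 0.0204
```

```bash
python3 - <<'E'
from h import *
z=ctrl.state()["tool_pos"][2]
rows(*[clip(s,t-.005,z) for t,s in((-.065,.215),(-.085,.14),(-.092,.1),(-.092,-.03),(-.055,-.1),(0,-.1))])
E
```

```text
t 19.3 tcp [0.4612 0.2375 0.0366] F [-1.4 -1.1  6.4] w 0.0204 q [ 0.43 -0.1   1.99 -0.    1.26  1.84]
row cm [9.15 7.73 0.  ] [-0. -0.  0.] for [0.5636 0.1754 0.0366]
row cm [ 7.15 15.23  0.  ] [-0. -0.  0.] for [0.5554 0.0982 0.0366]
row cm [ 6.45 19.23  0.  ] [-0. -0.  0.] for [0.5547 0.0576 0.0366]
row cm [ 6.44 32.23 -0.  ] [-0. -0.  0.] for [ 0.5748 -0.0708  0.0366]
row cm [10.14 39.23 -0.  ] [-0. -0.  0.] for [ 0.6222 -0.1343  0.0366]
row cm [15.64 39.23  0.  ] [-0. -0.  0.] for [ 0.6765 -0.1258  0.0366]
```

Request:
send_rows([
  [0.6, 0.5, 0, 0, 0, 0],
  [1.8, 1.5, 0, 0, 0, 0],
  [3.5, 3, 0, 0, 0, 0],
  [5.3, 4.5, 0, 0, 0, 0],
  [7.1, 6, 0, 0, 0, 0],
  [8.4, 7.1, 0, 0, 0, 0],
  [8.9, 8.1, 0, 0, 0, 0],
  [8.6, 9.9, 0, 0, 0, 0],
  [8.1, 11.9, 0, 0, 0, 0],
  [7.5, 13.9, 0, 0, 0, 0],
  [7, 15.9, 0, 0, 0, 0],
  [6.6, 17.8, 0, 0, 0, 0],
  [6.5, 19.1, 0, 0, 0, 0],
  [6.5, 19.4, 0, 0, 0, 0],
])

```text
time: 21.05
tool_pos: [0.5553, 0.0552, 0.0366]
orientation: [-0.0, 0.997, 0.077, 0.0]
contact_force: [-1.7, 6.1, 6.2]
width: 0.0204
```

```bash
python3 - <<'E'
from h import *
f=ctrl.grab_frame("side"); save(f,"pics/side9.png"); sticks(f)
b=cv2.imread("pics/side9.png")[100:280,150:350]
cv2.imwrite("pics/c9.png",cv2.resize(b,None,fx=3.3,fy=3.3,interpolation=cv2.INTER_CUBIC))
z=ctrl.state()["tool_pos"][2]
rows(*[clip(s,t-.005,z) for t,s in((-.092,-.03),(-.055,-.1),(0,-.1))])
E
```

```text
[210.7 197.7] ztop 0.076 foot 0.6484 0.0281 r 0.081 top mid [0.5692 0.3165] n 778
[248.  212.7] ztop 0.071 foot 0.5594 0.0589 r 0.035 top mid [0.5149 0.3658] n 476
t 21.1 tcp [0.5553 0.055  0.0366] F [-1.3 -1.1  7.3] w 0.0204 q [ 0.05 -0.01  1.9   0.    1.25  1.47]
row cm [-0.02 12.74 -0.  ] [-0. -0. -0.] for [ 0.5748 -0.0708  0.0366]
row cm [ 3.68 19.74 -0.  ] [-0. -0. -0.] for [ 0.6222 -0.1343  0.0366]
row cm [ 9.18 19.73 -0.  ] [-0. -0. -0.] for [ 0.6765 -0.1258  0.0366]
```

View pics/c9.png

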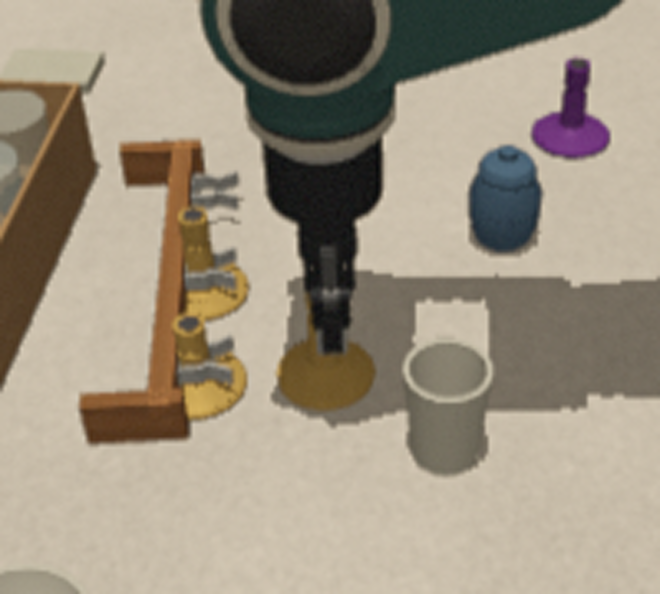

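The tall one has passed the beaker (445,405) and the short one's foot (215,380) with clearance. Continuing toward the right clip.

Request:
send_rows([
  [0, 0.8, 0, 0, 0, 0],
  [0, 2.3, 0, 0, 0, 0],
  [0, 4.3, 0, 0, 0, 0],
  [0, 6.3, 0, 0, 0, 0],
  [0, 8.3, 0, 0, 0, 0],
  [0, 10.3, 0, 0, 0, 0],
  [0, 12.3, 0, 0, 0, 0],
  [0.8, 14.2, 0, 0, 0, 0],
  [1.7, 16, 0, 0, 0, 0],
  [2.6, 17.7, 0, 0, 0, 0],
  [3.3, 19, 0, 0, 0, 0],
  [3.7, 19.7, 0, 0, 0, 0],
  [3.7, 19.7, 0, 0, 0, 0],
])

```text
time: 22.72
tool_pos: [0.6227, -0.134, 0.0367]
orientation: [0.0, 0.997, 0.078, 0.0]
contact_force: [3.1, -3.0, 5.6]
width: 0.0207
```

```bash
python3 - <<'E'
from h import *
f=ctrl.grab_frame("side"); save(f,"pics/side10.png"); sticks(f)
b=cv2.imread("pics/side10.png")[100:240,150:330]
cv2.imwrite("pics/c10.png",cv2.resize(b,None,fx=4,fy=4,interpolation=cv2.INTER_CUBIC))
rows(clip(-.1,-.005,.0366))
E
```

```text
[232.5 162.6] ztop 0.051 foot 0.6269 -0.1304 r 0.035 top mid [0.5483 0.2715] n 317
[211.5 197.4] ztop 0.076 foot 0.6471 0.0281 r 0.080 top mid [0.5691 0.3164] n 727
t 22.77 tcp [ 0.6226 -0.134   0.0367] F [ 3.6 -3.1  4.3] w 0.0205 q [-0.25  0.15  1.73 -0.    1.26  1.16]
row cm [5.45 0.02 0.01] [ 0.001 -0.001 -0.   ] for [ 0.6765 -0.1258  0.0366]
```

View pics/c10.png

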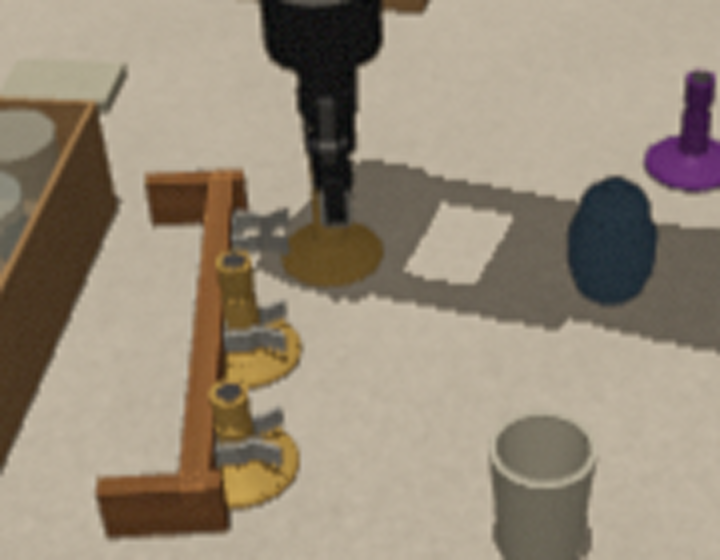

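The tall one faces the right clip, with its foot at crop (333,252). Driving it in.

Request:
send_rows([
  [1, 0, 0, 0, 0, 0],
  [2, 0, 0, 0, 0, 0],
  [3, 0, 0, 0, 0, 0],
  [3.8, 0, 0, 0, 0, 0],
  [4.4, 0, 0, 0, 0, 0],
  [4.8, 0, 0, 0, 0, 0],
  [5.2, 0, 0, 0, 0, 0],
  [5.5, 0, 0, 0, 0, 0],
  [5.7, 0, 0, 0, 0, 0],
  [5.7, 0, 0, 0, 0, 0],
])

```text
time: 24.02
tool_pos: [0.6777, -0.125, 0.0367]
orientation: [0.0, 0.997, 0.078, -0.001]
contact_force: [-10.6, -1.6, 11.2]
width: 0.0205
```

Request:
send_rows([
  [0.2, 0, 0, 0, 0, 0],
  [0.2, 0, 0, 0, 0, 0],
])

```text
time: 24.28
tool_pos: [0.678, -0.125, 0.0368]
orientation: [0.0, 0.997, 0.078, -0.003]
contact_force: [-30.3, -2.5, 22.2]
width: 0.0205
```

The bar stopped it at the same force. Easing off, releasing and retracting clear of the view.

Request:
send_rows([
  [-0.2, 0, 0, 0, 0, 0],
  [-0.2, 0, 0, 0, 0, 0],
])

```text
time: 24.52
tool_pos: [0.6777, -0.125, 0.0367]
orientation: [0.0, 0.997, 0.078, -0.001]
contact_force: [-10.2, -1.9, 10.4]
width: 0.0207
```

Request:
send_rows([
  [0, 0, 0, 0, 0, 0],
  [0, 0, 0, 0, 0, 0],
  [0, 0, 0, 0, 0, 0],
  [0, 0, 0, 0, 0, 0],
  [0, 0, 0, 0, 0, 0],
  [0, 0, 0, 0, 0, 0],
], jaw=0)

```text
time: 25.28
tool_pos: [0.6788, -0.1241, 0.0363]
orientation: [-0.0, 0.997, 0.078, 0.0]
contact_force: [-0.4, -0.2, -0.4]
width: 0.0854
```

Request:
send_rows([
  [0, 0, -2, 0, 0, 0],
  [0, 0, -6, 0, 0, 0],
  [0, 0, -11, 0, 0, 0],
  [0, 0, -17, 0, 0, 0],
  [0, 0, -20, 0, 0, 0],
  [-10, 15, -20, 0, 0, 0],
  [-15, 25, -20, 0, 0, 0],
  [-15, 25, -20, 0, 0, 0],
  [-15, 25, -20, 0, 0, 0],
  [-15, 25, -20, 0, 0, 0],
  [-15, 25, -20, 0, 0, 0],
  [-15, 25, -20, 0, 0, 0],
])

```text
time: 26.78
tool_pos: [0.5695, -0.394, 0.2374]
orientation: [0.0, 0.997, 0.078, 0.0]
contact_force: [1.1, -0.1, -0.0]
width: 0.0851
```

```bash
python3 - <<'E'
from h import *
np.set_printoptions(precision=4,suppress=True)
fs={}
for n in("side","top"):
    f=ctrl.grab_frame(n); save(f,f"pics/{n}11.png"); fs[n]=f
    C=cloud(f)
    q=(C-HM)@np.array([EX,EY,[0,0,1]]).T
    for nm,s,h in(("short",.1,.06),("medium",0,.076),("tall",-.1,.092)):
        for lo,hi in((.045,h-.006),(h-.005,h+.006)):
            m=(abs(q[...,1]-s)<.03)&(q[...,0]>-.03)&(q[...,0]<.03)&(q[...,2]>lo)&(q[...,2]<hi)&(f["z_map"]>0)
            p=q[m]; 
            if len(p): print(n,nm,"z%.3f-%.3f"%(lo,hi),len(p),"t",np.percentile(p[:,0],[3,97]),"s-s0",np.percentile(p[:,1]-s,[3,97]))
    for k,z in(("jar_centre",.044),("beaker_centre",.04),("bowl_centre",.025)):
        d=ctrl.pinpoint(f,k)
        if d: print(k,round(d[0]["p"],2),P(f,*d[0]["centre"],z))
a=cv2.imread("pics/top11.png")[80:270,130:400];b=cv2.imread("pics/side11.png")[110:250,150:330]
cv2.imwrite("pics/c11.png",np.hstack([cv2.resize(a,(400,300)),cv2.resize(b,(400,300))]))
rows()
E
```

```text
side short z0.045-0.054 26 t [-0.0078  0.0109] s-s0 [0.0026 0.0118]
side short z0.055-0.066 63 t [-0.0083  0.0104] s-s0 [-0.009   0.0109]
side medium z0.045-0.070 67 t [-0.0089  0.0099] s-s0 [-0.0008  0.0112]
side medium z0.071-0.082 51 t [-0.0082  0.0112] s-s0 [-0.0101  0.0105]
side tall z0.045-0.086 102 t [-0.008   0.0113] s-s0 [0.0006 0.0127]
side tall z0.087-0.098 44 t [-0.0088  0.0115] s-s0 [-0.0111  0.0123]
jar_centre 0.76 [ 0.4322 -0.1213  0.044 ]
beaker_centre 0.6 [0.4738 0.1195 0.04  ]
bowl_centre 0.76 [0.6981 0.3168 0.025 ]
top short z0.045-0.054 8 t [-0.0103  0.0172] s-s0 [-0.0091  0.0257]
top short z0.055-0.066 63 t [-0.0096  0.0112] s-s0 [-0.0092  0.0092]
top medium z0.045-0.070 19 t [-0.0093  0.0208] s-s0 [-0.0241  0.0088]
top medium z0.071-0.082 65 t [-0.0093  0.0108] s-s0 [-0.0101  0.0074]
top tall z0.045-0.086 37 t [-0.01    0.0245] s-s0 [-0.005   0.0152]
top tall z0.087-0.098 67 t [-0.0086  0.0107] s-s0 [-0.0101  0.0099]
jar_centre 0.68 [ 0.4367 -0.1153  0.044 ]
beaker_centre 0.96 [0.4621 0.1218 0.04  ]
bowl_centre 0.93 [0.7115 0.3109 0.025 ]
t 27.18 tcp [ 0.5696 -0.3939  0.2364] F [-0.4 -0.6 -0.7] w 0.0855 q [-0.64  0.15  1.39 -0.    1.6   0.77]
```

View pics/c11.png

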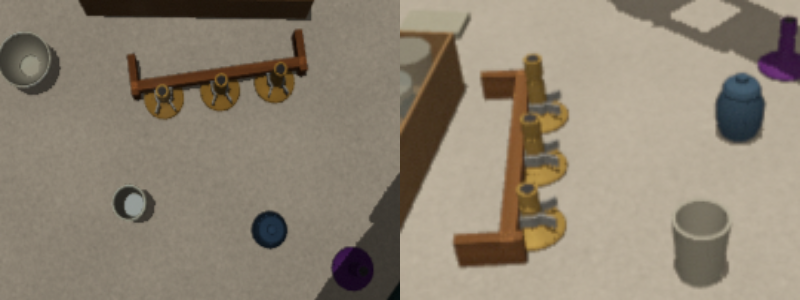

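All three are home and upright: the stem axes lie about 1 mm from the home line, and base and top agree. The jar, beaker and bowl are standing where they were. Handing in.

```bash
python3 - <<'E'
from h import *
print(ctrl.job_done(), ctrl.state()["time"])
E
```

```text
the job is handed in; nothing more can be done
the job is handed in; nothing more can be done
```

All three brass candlesticks are snapped upright into the rail: short in the left clip, medium in the middle, tall in the right. I handed the job in at about 27 s of the 72 s allowed. I gripped each stem low, slid it across the table at constant height and pushed it in until the rail's bar stopped it. I did them in the order short, medium, tall, and eased off before letting go.

- **Fit:** each push ended against the bar with 30 to 34 N along the push direction (wrist total up to about 43 N, limit 120 N). In the final pictures from both cameras, the stem axes are within about 2 mm of their home points and upright.
- **Bystanders:** the jar, beaker and bowl are standing where they were. The networks' position estimates for them differ by up to about 12 mm between pictures. I put that down to detector scatter, because the arm never came near them and the pictures show no movement.
- **Look-alike:** the purple candlestick was not touched.
- **Camera disagreement:** the two cameras differed by 2 to 4 mm sideways, so I averaged them. No check failed.

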